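Probe a blind bore with a depth gauge and set its collar

TASK

Take the steel depth rod out of its stand and slide it into the blind bore of the drilled wooden block; a stiff cork disc sits part-way down, so push on firmly but gently through its drag until the rod truly bottoms, never pressing harder than about 20 N. Then let go of the rod and push its brass collar down the rod until it lies on the block's top, and leave the rod standing bottomed in the bore so that the exposed length can be read. Leave the things around as they are.

Things in the scene. Friction and masses are not known exactly. Their poses are not given: they have to be found in the camera images.
- block: drilled hardwood block, 84 x 66 x 75 mm (x, y, z), with a low steel screwed foot 5 mm thick at both x ends (128 mm over all), fixed to the bench; origin at the centre of its underside, z up. Its one bore is vertical, 13.6 mm wide with a 2 mm chamfer, 12 mm from the centre towards the block's +x.
- bore_mouth (a point): centre of the bore's mouth, on the block's top face (75 mm above the bench); z up. Pushed in from here the rod runs free for 24 to 44 mm, then meets the cork disc; it bottoms with its foot 40 to 54 mm below the mouth (1 to 2 mm more while pressed). The depth differs each time and can only be felt.
- bore_end: what closes the bore, hidden inside the block: a stiff cork disc above a rubber-padded floor (origin: centre of the block's underside, tells nothing of the depth). The cork slides with a steady drag of about 7 N, stays where pushed, and after 10 to 16 mm meets the floor: there the push rises above 12 N, about 10 N a mm, and the rod is bottomed. Keep it under 20 N.
- stand: wooden stand, 58 mm square and 40 mm high on a 78 mm square, 6 mm foot, fixed to the bench; origin at the centre of its underside, z up. The rod stands loosely in a vertical hole 14.4 mm wide and 28 mm deep in its middle.
- rod: depth gauge: plain round steel rod, 12 mm in diameter and 106 mm long, with fine dark rings every 10 mm and a tapered foot, 70 g, standing upright; origin at the centre of its foot, z along the rod to its top.
- rod_top (a point): centre of the rod's top end, 106 mm from its foot.
- collar_face (a point): centre of the underside of the rod's brass collar, a disc 38 mm in diameter and 10 mm thick that slides along the rod with about 2.5 N of drag and stays where put. At the start it is 64 to 69 mm from the rod's foot; 27 to 32 mm of bare rod above the collar can be gripped. It slides down to 14 mm from the foot.
- drop_bottle2: bystander: small dropper bottle, 32 mm wide, 88 mm tall, upright; origin under its centre.
- sand_block: bystander: cork sanding block 39 x 72 x 27 mm; origin under its centre.
- alu_can2: bystander: small lidded aluminium can with a handle, 52 x 67 x 93 mm, upright; origin under its centre.

How it is judged:
By the outcome, as a careful person would: the job done as asked, in the order asked, and still so for the second after the job is handed in, with the robot touching nothing.
It also fails if it takes over 58 s, if anything falls off the work surface, if the arm or the gripper's body presses on something with over 40 N, if the wrist force passes 120 N, or if a joint passes its speed limit or range.

ROBOT

A 6-joint arm with a two-finger parallel gripper is mounted at the origin on a cart in front of the work surface, level with it; the furniture and walls round the work are solid. World frame = base frame: x ahead of the robot, y to its left, z up, the work surface at z = 0. Lengths are in m, angles in rad, forces in N, time in s.
With the tool pointing down it reaches from about 0.275 to 1 m from the base axis. Payload 8.4 kg.
Tool frame: the origin (TCP) lies at the very end of the fingers, on their centre line; the grasp point (between the pads) lies 19 mm behind it (arm.grip_depth is the distance from the TCP to the grasp point, in m); z points along the fingers, y is the line along which they close (so a half turn about z gives the same grasp; the last joint's range is limited). The gripper opens to 85 mm and grips with 20 to 120 N. Pads are 22 mm wide; open, the fingers measure 114 mm over their backs; the gripper's body (76 mm by 85 mm) begins 54 mm behind the grasp point. The pads swing forward as they close: fully open they stand 13 mm farther back than shut.
Start: joints at [1.219, 0.353, 1.633, -0, 1.155, -0.002], TCP at [0.214, 0.587, 0.231] pointing down, gripper open.
Joint ranges: [-2.63, 2.63], [-0.92, 2.1], [0.06, 2.66], [-1.3, 4.44], [0, 2.69], [-3.02, 3.02]. Speed limits (rad/s): [2.22, 2.22, 2.79, 3.14, 3.14, 3.14].

INTERFACE

Orientations are given as [roll, pitch, yaw] about the fixed x, y, z axes, in that order (R = Rz(yaw) Ry(pitch) Rx(roll)).
In Python, from station import arm, vision, order gives the robot as it stands.
- The arm moves only by the shell command python3 -m inch 'ROWS' [FORCE]. ROWS is JSON, a list of rows, each a list of 7 numbers: the finger opening in mm, from 0 to 85.4, then the shift along the tool's x, y, z in mm, then the turn, a rotation vector about the tool's x, y, z in degrees. In form: [[grip, tx, ty, tz, ax, ay, az], ...]. A call has 1 to 10 rows; each row shifts and turns the commanded pose from where the row before left it, along the tool's axes as they then stand; what a row does not reach is not made up. A row lasts 1/8 s, in which the tool goes at most 62.5 mm and 10.7 degrees, less where a joint would pass 70% of its speed; a pose out of reach is approached as far as the arm can. A call is refused whole if a number of a shift passes 62.5 or a number of a turn 10.7, either way. A call with a gripper value outside its range is refused whole. The fingers move at their own pace and stop on an object; FORCE is the grip in N (left out, the last holds). Time passes only in rows, so rows that do not move let the fingers close. It gives the time, the measured TCP pose, the force, the opening and the grip force at its end, in the units of the state.
- arm.observe(): the state, without advancing time (a new reading comes with each control period).
- vision.camera(name): name is "side" or "top"; returns (picture, depth): 420x560x3 uint8, red, green, blue; 420x560 float32, m along the optical axis (not along the pixel's ray), 0 where there is no reading.
- vision.camera_params(name): a dict with "fx", "fy", "cx", "cy" (pixels), "rvec" (rotation vector, rad) and "tvec" (3), from world to camera coordinates, as OpenCV has them. Camera axes: x right, y down, z forward; pixel columns grow to the right and rows downward; lengths in m; the calibration is good to about 2 mm. A picture is of the moment at which its call begins. camera_params takes no time and is no camera call.
- order.close_job(): hands the job in; it is judged then, once.
The state is a dict: "time_s": time; "qpos": joint angles; "joint_vel": joint speeds; "joint_efforts": joint torques, N m; "ee_pos": TCP position; "tcp_rot": TCP orientation; "ft_force": force on the tool from outside, world axes, zero at the start; "wrist_torque": the same for the moment, N m; "opening": finger opening in m; "gripper_force": force on a finger pad.
Only numpy, scipy, OpenCV 4.12 (cv2) and the standard library are available. Lean on these libraries where they do the work, as an engineer would, in place of code of your own. Each camera call takes 0.05 s, during which the arm holds its last target. There are 200 camera calls.

## Working session

There is one attempt and no reset: what is moved stays moved. The work goes in short steps, Python scripts to look and compute and a shell command to move; the robot and the scene stay as the last step left them, time stands still between calls to the robot, and variables do not carry over. Pictures are saved under pics/ and viewed, at most 10 in all, crops included, and the job is handed in when it is done.

```bash
mkdir -p pics; ls; cat > h.py <<'E'
import numpy as np, cv2
from station import arm, vision, order
def P(n):
    p=vision.camera_params(n); K=np.array([[p['fx'],0,p['cx']],[0,p['fy'],p['cy']],[0,0,1]])
    R=cv2.Rodrigues(np.array(p['rvec'],float))[0]; return K,R,np.array(p['tvec'],float)
def ray_z(n,u,v,z):
    K,R,t=P(n); d=R.T@np.linalg.inv(K)@[u,v,1]; c=-R.T@t
    return c+d*(z-c[2])/d[2]
def cloud(n,D):
    K,R,t=P(n); v,u=np.mgrid[:D.shape[0],:D.shape[1]]
    X=np.stack([(u-K[0,2])/K[0,0]*D,(v-K[1,2])/K[1,1]*D,D],-1)
    return (X-t)@R
def proj(n,X):
    K,R,t=P(n); x=K@(R@np.array(X)+t); return x[:2]/x[2]
E
python3 - <<'E'
from h import *
for n in ('top','side'):
    im,D=vision.camera(n); cv2.imwrite(f'pics/{n}0.png',im[...,::-1]); np.savez(f'{n}0.npz',im=im,D=D)
    K,R,t=P(n); print(n,K[0,0],-R.T@t,R[2])
s=arm.observe(); print(s)
E
```

```text
pics
top 514.5477544282334 [0.50367129 0.16585828 1.00174155] [ 0.12895009 -0.00991062 -0.99160156]
side 473.3272048271625 [1.24528881 0.64061122 0.48426265] [-0.69623133 -0.56597887 -0.44150862]
{'time_s': 0.1, 'qpos': array([ 1.21861201e+00,  3.53610465e-01,  1.63406668e+00,  2.04440100e-05,
        1.15520316e+00, -2.40352872e-03]), 'joint_vel': array([-0.00126325, -0.00116261, -0.00322636, -0.00101693, -0.00145813,
        0.00055215]), 'joint_efforts': array([-1.23691614e-03, -6.06351542e+01, -3.42816174e+01, -6.67077597e-05,
        4.01351586e-03, -1.49540062e-05]), 'ee_pos': array([0.21402854, 0.58674839, 0.23061408]), 'tcp_rot': array([-3.14030506e+00, -2.17879455e-05,  2.79180359e+00]), 'ft_force': array([ 0.21727353, -0.54292532, -0.7542791 ]), 'wrist_torque': array([-0.02061986,  0.0270817 ,  0.00209892]), 'gripper_force': 0.0, 'opening': 0.08553014298078171}
```

View pics/top0.png

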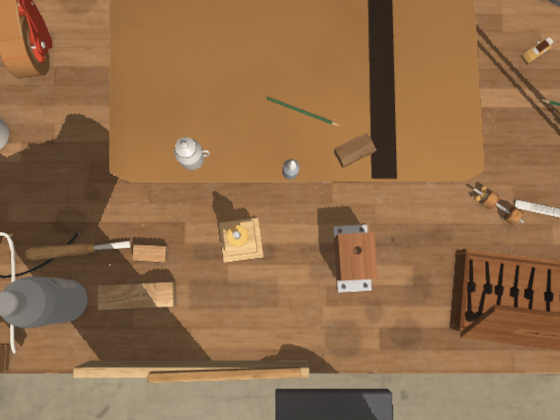

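View pics/side0.png

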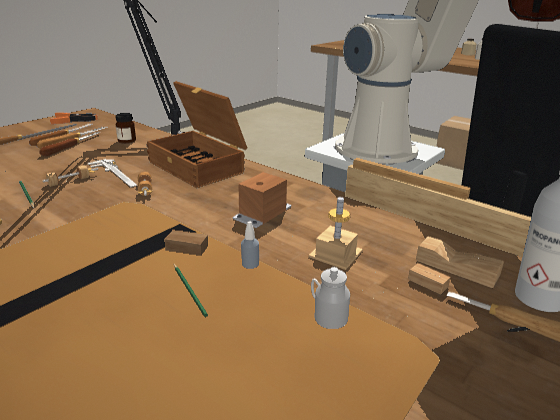

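Top view: the stand is near (241,240) with the rod top near (237,236), the block near (355,258) and its bore near (357,251). The bystanders are at (190,152), (291,169) and (355,150). I'll enlarge these for precise pixels.

```bash
python3 - <<'E'
from h import *
a=np.load('top0.npz');b=np.load('side0.npz')
def crop(im,u,v,w,h,s): return cv2.resize(im[v:v+h,u:u+w,::-1],None,fx=s,fy=s,interpolation=cv2.INTER_CUBIC)
t=a['im'];s=b['im']
A=np.hstack([crop(t,215,212,56,56,7),crop(t,327,217,56,76,7)[:392]])
B=np.hstack([crop(s,305,190,56,56,7),crop(s,230,165,56,56,7)])
cv2.imwrite('pics/c1.png',A);cv2.imwrite('pics/c2.png',B)
C=cloud('top',a['D'])
for n,(u,v) in dict(rodtop=(237,236),block=(365,265),stand=(225,255),bore=(357,251)).items():print(n,C[v,u])
print(proj('top',[.214,.587,.23]),proj('side',[.214,.587,.23]))
E
```

```text
rodtop [0.57841317 0.23909028 0.11840792]
block [0.53089474 0.01186472 0.07264345]
stand [0.55126529 0.27136672 0.0022858 ]
bore [0.55810905 0.02031853 0.03549282]
[-20.98873835 486.66683114] [616.19972386 133.51059364]
```

View pics/c1.png

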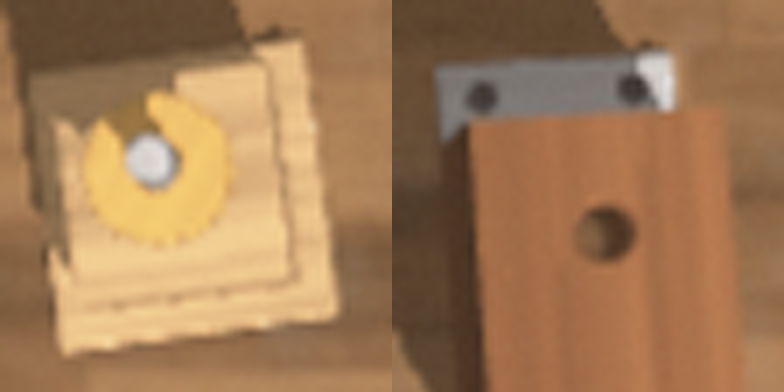

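View pics/c2.png

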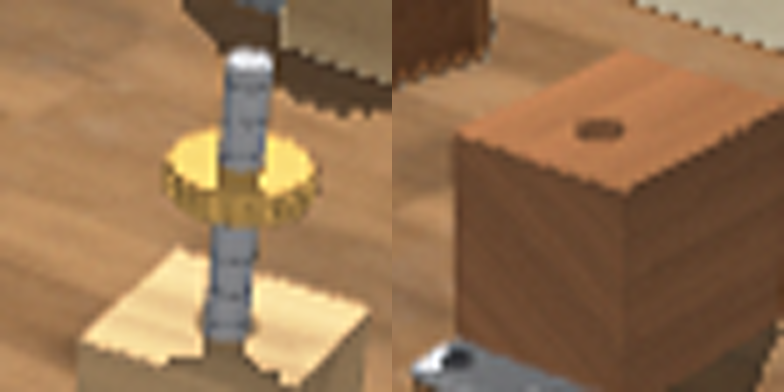

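The top crop shows the rod top at about (236.3,234.1) and the bore at (357.1,250.0). The side crop shows the rod top at (340.3,197.9), the bore at (259.3,183.1), and the rod leaning slightly. I'll triangulate these.

```bash
python3 - <<'E'
from h import *
def tri(a,b):
    M=[]
    for n in('top','side'):
        K,R,t=P(n);M.append(K@np.c_[R,t])
    X=cv2.triangulatePoints(M[0],M[1],np.array(a,float),np.array(b,float))[:,0];return X[:3]/X[3]
print('rodtop',tri((236.3,234.1),(340.3,197.9)),ray_z('top',236.3,234.1,.118),ray_z('side',340.3,197.9,.118))
print('bore',tri((357.1,250),(259.3,183.1)),ray_z('top',357.1,250,.075),ray_z('side',259.3,183.1,.075))
c=lambda x,y,u,v:(u+(x+.5)/7-.5,v+(y+.5)/7-.5)
# stand top face corners in top crop, block top corners
for n,p in dict(TR=(265,62),BR=(293,282),BL=(78,308)).items(): print('stand',n,ray_z('top',*c(*p,215,212),.04)[:2])
for n,p in dict(TR=(180+150,108),TL=(468-392,118)).items(): print('block',n,ray_z('top',*c(*p,327,217),.075)[:2])
for n,p in dict(L=(457-392,133),far=(625-392,55),near=(628-392,190)).items(): print('block side',n,ray_z('side',*c(*p,230,165),.075)[:2])
r=ray_z('side',*c(228,333,305,190),.04);print('hole side rod at z.04',r)
# side projected vertical at stand
print('collar', [c(x,y,305,190) for x,y in((235,225),(242,168))])
for z in(.04,.076,.081,.09,.118): print(z,proj('side',[.578,.237,z]))
a=np.load('top0.npz');C=cloud('top',a['D'])
for nm,lo,hi in(('stand',.034,.046),('block',.07,.08),('collar',.083,.098)):
    box=(slice(210,275),slice(210,275)) if nm!='block' else (slice(220,300),slice(325,385))
    Q=C[box].reshape(-1,3);Q=Q[(Q[:,2]>lo)&(Q[:,2]<hi)]
    if len(Q)>5: print(nm,len(Q),cv2.minAreaRect((Q[:,:2]*1000).astype(np.float32)),np.median(Q[:,2]))
E
```

```text
rodtop [0.58145111 0.24071716 0.11843867] [0.58172137 0.2403777  0.118     ] [0.58036035 0.24066663 0.118     ]
bore [0.55792305 0.02576847 0.07515412] [0.55768415 0.02606197 0.075     ] [0.55783036 0.02506263 0.075     ]
stand TR [0.61451933 0.21705507]
stand BR [0.55553891 0.20892761]
stand BL [0.54841229 0.2660371 ]
block TR [ 0.59036997 -0.00455659]
block TL [0.58749919 0.0612547 ]
block side L [ 0.58896295 -0.00515782]
block side far [ 0.50857748 -0.00846211]
block side near [0.58465373 0.06011088]
hole side rod at z.04 [0.5853863  0.24428623 0.04      ]
collar [(338.14285714285717, 221.71428571428572), (339.14285714285717, 213.57142857142858)]
0.04 [336.07279556 234.33982963]
0.076 [337.53501976 217.42117433]
0.081 [337.74232685 215.02252904]
0.09 [338.11813965 210.67418955]
0.118 [339.30968097 196.88746871]
stand 584 ((581.1616821289062, 242.14340209960938), (58.129276275634766, 58.21183776855469), 8.045001983642578) 0.03844393782512761
block 1646 ((546.292236328125, 26.082199096679688), (83.96881103515625, 66.55586242675781), 3.469085216522217) 0.0737772623595116
collar 321 ((580.9789428710938, 242.62899780273438), (36.99239730834961, 38.2790641784668), 26.584613800048828) 0.08728791378194102
```

```bash
python3 - <<'E'
from h import *
for n in('top','side'):
    a=np.load(n+'0.npz');C=cloud(n,a['D'])[a['D']>0]
    p=C[:,:2];s=np.array([.214,.587]);e=np.array([.581,.241]);d=e-s
    t=np.clip((p-s)@d/(d@d),0,1);r=np.linalg.norm(p-s-t[:,None]*d,axis=1)
    for m in(.06,.1,.13):
        q=C[(r<m)&(C[:,2]<.6)];print(n,m,len(q),q[q[:,2].argmax()])
    Q=C[(C[:,2]>.125)&(C[:,0]>.3)&(C[:,0]<.75)&(abs(C[:,1]-.2)<.5)&(C[:,2]<.5)]
    print('tall',len(Q),Q.min(0) if len(Q) else '',Q.max(0) if len(Q) else '')
yaw=arm.observe()['tcp_rot'][2];print(arm.grip_depth)
X=np.array([np.cos(yaw),np.sin(yaw)]);Y=np.array([np.sin(yaw),-np.cos(yaw)])
p=np.array([.21403,.58675])
for q in([.581,.2413],[.558,.026]):
    d=(np.array(q)-p)*1000;print(d@X,d@Y);p=np.array(q)
E
```

```text
top 0.06 13518 [0.58520918 0.24082331 0.11948692]
top 0.1 24913 [0.58520918 0.24082331 0.11948692]
top 0.13 35358 [0.44777687 0.54408423 0.19677518]
tall 4755 [ 0.40728855 -0.29890493  0.12501142] [0.50728913 0.59587829 0.24603422]
side 0.06 9065 [0.58834926 0.24505393 0.12009317]
side 0.1 14501 [0.58834926 0.24505393 0.12009317]
side 0.13 19656 [0.58834926 0.24505393 0.12009317]
tall 2522 [ 0.42116478 -0.29996038  0.1250485 ] [0.51339613 0.58004079 0.22507686]
0.0187
-463.1337350922142 -198.77078965364802
-52.1760003726366 -210.14460493934791
```

The path is clear. Moving above the rod, staying at z≈0.23.

```bash
python3 -m inch '[[85,-30,-13,0,0,0,0],[85,-50,-21.5,0,0,0,0],[85,-50,-21.5,0,0,0,0],[85,-50,-21.5,0,0,0,0],[85,-50,-21.5,0,0,0,0],[85,-50,-21.5,0,0,0,0],[85,-50,-21.5,0,0,0,0],[60,-50,-21.5,0,0,0,0],[50,-50,-21.5,0,0,0,0],[50,0,0,0,0,0,0]]' 60
```

```text
time_s: 1.35
ee_pos: [0.5568, 0.2633, 0.2308]
tcp_rot: [-3.141, 0.0, 2.788]
ft_force: [0.2, 0.5, -0.6]
opening: 0.0499
gripper_force: 0.0
```

```bash
python3 -m inch '[[50,-30.3,-12.3,0,0,0,0],[50,0,0,40,0,0,0],[50,0,0,40,0,0,0],[50,0,0,20,0,0,0],[50,0,0,0,0,0,0]]'; python3 - <<'E'
from h import *
o=[]
for n,u,v in(('top',197,195),('side',300,150)):
    im,D=vision.camera(n); o.append(cv2.resize(im[v:v+80,u:u+80,::-1],None,fx=5,fy=5,interpolation=cv2.INTER_CUBIC))
cv2.imwrite('pics/g1.png',np.hstack(o))
s=arm.observe();print(s['ee_pos'],proj('side',s['ee_pos']))
E
```

```text
time_s: 1.98
ee_pos: [0.5778, 0.2443, 0.1301]
tcp_rot: [-3.14, -0.002, 2.792]
ft_force: [0.6, -0.6, 0.5]
opening: 0.05
gripper_force: 0.0
[0.5794843  0.24469932 0.13239357] [343.11337156 191.1221554 ]
```

View pics/g1.png

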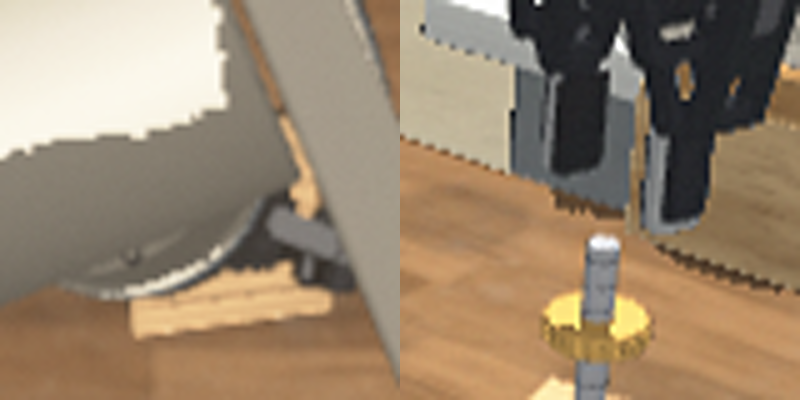

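Both fingers straddle the rod, with the tips centred near (613,200) in the crop and the rod top at (602,240). I'll correct slightly, then descend to grip height.

```bash
python3 -m inch '[[50,-3,-2,0,0,0,0],[50,0,0,15,0,0,0],[50,0,0,15,0,0,0],[50,0,0,0,0,0,0]]'; python3 - <<'E'
from h import *
L=[]
for i in range(5): 
    im,D=vision.camera('side'); L.append(arm.observe()['ee_pos'])
print(np.round(L,4),np.mean(L,0))
cv2.imwrite('pics/g2.png',cv2.resize(im[160:240,290:390,::-1],None,fx=6,fy=6,interpolation=cv2.INTER_CUBIC))
E
```

```text
time_s: 2.58
ee_pos: [0.5798, 0.2406, 0.0993]
tcp_rot: [-3.139, -0.002, 2.792]
ft_force: [-0.2, 0.3, 0.7]
opening: 0.05
gripper_force: 0.0
[[0.5804 0.2409 0.1001]
 [0.5809 0.241  0.1008]
 [0.5812 0.2412 0.1012]
 [0.5814 0.2413 0.1015]
 [0.5814 0.2413 0.1016]] [0.58105981 0.24112884 0.10103574]
```

View pics/g2.png

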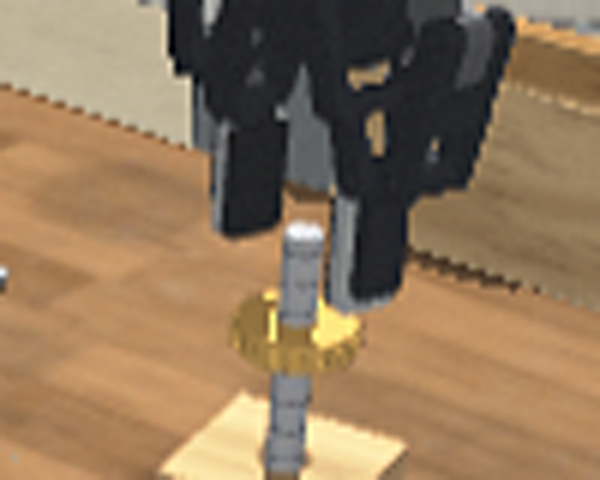

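The fingers are around the rod, with the tips just above the collar. Lowering to TCP z≈0.093 and closing.

```bash
python3 -m inch '[[50,0,0,8.5,0,0,0],[30,0,0,0,0,0,0],[10,0,0,0,0,0,0],[5,0,0,0,0,0,0],[5,0,0,0,0,0,0],[5,0,0,0,0,0,0],[5,0,0,0,0,0,0]]' 70;  python3 -c "
from h import *
for i in range(3): vision.camera('side'); s=arm.observe()
print(s['ee_pos'],s['ft_force'],s['gripper_force'],s['opening'],s['tcp_rot'])"
```

```text
time_s: 3.7
ee_pos: [0.5813, 0.2412, 0.0929]
tcp_rot: [3.141, 0.0, 2.792]
ft_force: [-0.4, 0.2, 0.4]
opening: 0.0098
gripper_force: 68.4
[0.58127487 0.24123064 0.09293756] [0.37582084 0.81248052 1.11265625] 68.43908858019859 0.009501819471228076 [3.14131657e+00 2.42754880e-04 2.79176785e+00]
```

```bash
python3 -m inch '[[5,0,0,-5,0,0,0],[5,0,0,-10,0,0,0],[5,0,0,-20,0,0,0],[5,0,0,-25,0,0,0],[5,0,0,-25,0,0,0],[5,-13,-52.5,0,0,0,0],[5,-13,-52.5,0,0,0,0],[5,-13,-52.5,0,0,0,0],[5,-10,-42,0,0,0,0],[5,0,0,0,0,0,0]]';  python3 - <<'E'
from h import *
for i in range(8): im,D=vision.camera('side'); s=arm.observe()
t,_=vision.camera('top')
print(s['ee_pos'],s['ft_force'],s['gripper_force'],s['tcp_rot'])
u,v=proj('side',s['ee_pos']).astype(int);print(u,v,proj('top',s['ee_pos']))
v-=25;u-=45
cv2.imwrite('pics/l1.png',cv2.resize(im[v:v+95,u:u+90,::-1],None,fx=6,fy=6,interpolation=cv2.INTER_CUBIC));print(u,v)
E
```

```text
time_s: 5.1
ee_pos: [0.5585, 0.0343, 0.1792]
tcp_rot: [-3.141, 0.001, 2.789]
ft_force: [1.1, 0.7, -0.5]
opening: 0.0094
gripper_force: 68.6
[0.55884216 0.03781923 0.17779947] [-0.26973094 -0.47797032 -1.43773104] 68.5835135250818 [ 3.14155678e+00 -9.86669206e-05  2.79306448e+00]
263 138 [359.36785467 245.54812539]
218 113
```

View pics/l1.png

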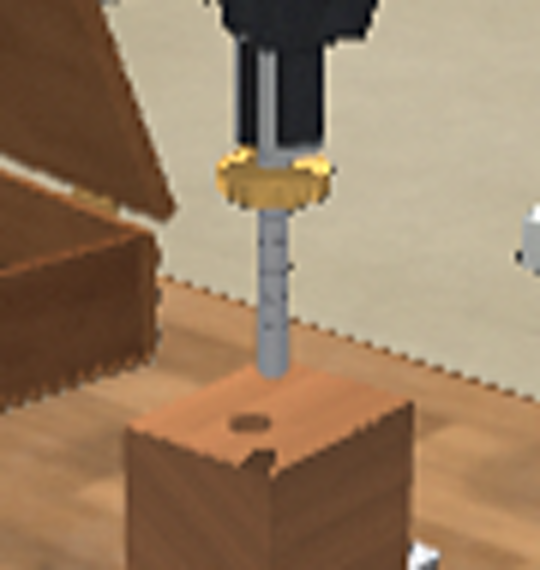

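Side crop: the rod hangs vertically with the foot at about (262.9,175). The bore mouth is about 12 mm further toward −y, as expected. I'll align, lower to just above the mouth, and check again.

```bash
python3 -m inch '[[5,-3.3,-11.4,0,0,0,0],[5,0,0,10,0,0,0],[5,0,0,6,0,0,0],[5,0,0,0,0,0,0]]';  python3 - <<'E'
from h import *
print('foot before',ray_z('side',262.9,174.6,.097))
for i in range(8): im,D=vision.camera('side'); s=arm.observe()
print(s['ee_pos'],s['ft_force'],s['tcp_rot'])
u,v=225,150
cv2.imwrite('pics/l2.png',cv2.resize(im[v:v+60,u:u+75,::-1],None,fx=8,fy=8,interpolation=cv2.INTER_CUBIC))
e=s['ee_pos'];c=lambda p:np.round((p-[u,v]+.5)*8-.5)
print('exp foot',c(proj('side',[e[0],e[1],e[2]-.0809])),'bore',c(proj('side',[.558,.026,.075])),'tcp over bore',c(proj('side',[e[0],e[1],.075])),e[2]-.0809)
E
```

```text
time_s: 6.05
ee_pos: [0.5574, 0.025, 0.1609]
tcp_rot: [-3.141, -0.002, 2.792]
ft_force: [0.2, 0.5, -1.2]
opening: 0.0098
gripper_force: 68.6
foot before [0.55696632 0.03433387 0.097     ]
[0.55809212 0.0251222  0.16195696] [ 0.1663867   0.48322148 -1.55544755] [3.14150632e+00 2.92786490e-04 2.79187416e+00]
exp foot [277. 248.] bore [280. 269.] tcp over bore [277. 269.] 0.08105695647666755
```

View pics/l2.png

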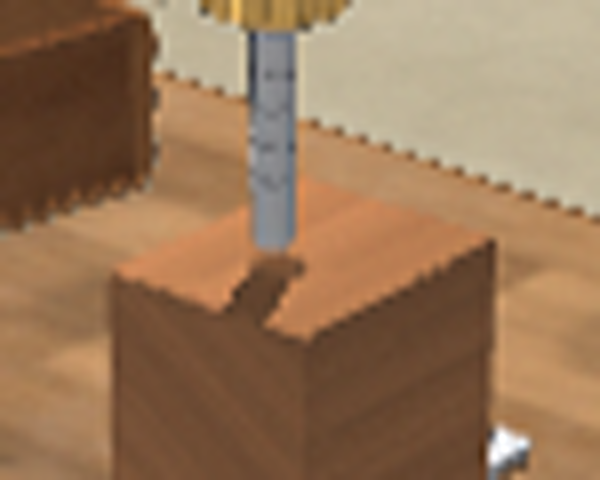

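The foot centre is at about (274,245), which projects to (274,266) at mouth height. The bore is at (278,268), so I need about 1 mm toward +y. I'll correct and enter gently.

```bash
python3 -m inch '[[5,0.1,1.0,0,0,0,0],[5,0,0,2,0,0,0],[5,0,0,2,0,0,0],[5,0,0,2,0,0,0],[5,0,0,2,0,0,0],[5,0,0,2,0,0,0],[5,0,0,0,0,0,0],[5,0,0,0,0,0,0]]'
```

```text
time_s: 7.45
ee_pos: [0.5583, 0.0261, 0.1518]
tcp_rot: [-3.142, 0.0, 2.792]
ft_force: [0.4, 0.8, -1.5]
opening: 0.0097
gripper_force: 68.6
```

The foot is about 4 mm inside with no contact force. Continuing.

```bash
python3 -m inch '[[5,0,0,3,0,0,0],[5,0,0,3,0,0,0],[5,0,0,3,0,0,0],[5,0,0,3,0,0,0],[5,0,0,3,0,0,0],[5,0,0,0,0,0,0]]'
```

```text
time_s: 8.2
ee_pos: [0.5581, 0.0261, 0.1365]
tcp_rot: [-3.141, -0.0, 2.792]
ft_force: [0.0, -0.1, -1.4]
opening: 0.0095
gripper_force: 68.6
```

```bash
python3 -m inch '[[5,0,0,2,0,0,0],[5,0,0,2,0,0,0],[5,0,0,2,0,0,0],[5,0,0,2,0,0,0],[5,0,0,0,0,0,0]]';python3 -m inch '[[5,0,0,2,0,0,0],[5,0,0,2,0,0,0],[5,0,0,2,0,0,0],[5,0,0,2,0,0,0],[5,0,0,0,0,0,0]]'
```

```text
time_s: 8.82
ee_pos: [0.5581, 0.0261, 0.1286]
tcp_rot: [-3.141, -0.0, 2.792]
ft_force: [0.3, 0.5, -1.5]
opening: 0.0094
gripper_force: 68.6
time_s: 9.45
ee_pos: [0.5581, 0.0261, 0.1206]
tcp_rot: [-3.141, -0.0, 2.792]
ft_force: [-0.2, -0.0, -0.9]
opening: 0.0095
gripper_force: 68.6
```

```bash
python3 -m inch '[[5,0,0,1,0,0,0],[5,0,0,1,0,0,0],[5,0,0,1,0,0,0],[5,0,0,1,0,0,0]]';python3 -m inch '[[5,0,0,1,0,0,0],[5,0,0,1,0,0,0],[5,0,0,1,0,0,0],[5,0,0,1,0,0,0]]'
```

```text
time_s: 9.95
ee_pos: [0.5587, 0.026, 0.1174]
tcp_rot: [3.141, 0.001, 2.792]
ft_force: [-0.6, 0.6, 5.9]
opening: 0.0097
gripper_force: 69.4
time_s: 10.45
ee_pos: [0.5587, 0.026, 0.1134]
tcp_rot: [3.141, 0.001, 2.792]
ft_force: [0.0, -0.3, 5.3]
opening: 0.0096
gripper_force: 69.4
```

The cork was met at about 36–38 mm, with steady drag. Now smaller steps.

```bash
python3 -m inch '[[5,0,0,1,0,0,0],[5,0,0,1,0,0,0],[5,0,0,0.5,0,0,0]]'; python3 -m inch '[[5,0,0,0.5,0,0,0]]'
```

```text
time_s: 10.82
ee_pos: [0.5587, 0.026, 0.1109]
tcp_rot: [3.141, 0.001, 2.792]
ft_force: [-1.3, -0.3, 5.6]
opening: 0.0097
gripper_force: 69.4
time_s: 10.95
ee_pos: [0.5587, 0.026, 0.1104]
tcp_rot: [3.141, 0.001, 2.792]
ft_force: [-0.3, -1.1, 5.9]
opening: 0.0095
gripper_force: 69.4
```

```bash
python3 -m inch '[[5,0,0,0.7,0,0,0]]'
```

```text
time_s: 11.08
ee_pos: [0.5587, 0.026, 0.1097]
tcp_rot: [3.141, 0.001, 2.792]
ft_force: [-0.4, 0.4, 5.9]
opening: 0.0092
gripper_force: 69.4
```

```bash
python3 -m inch '[[5,0,0,0.7,0,0,0]]'
```

```text
time_s: 11.2
ee_pos: [0.5587, 0.026, 0.109]
tcp_rot: [3.141, 0.001, 2.792]
ft_force: [-0.4, -0.4, 6.2]
opening: 0.0096
gripper_force: 69.4
```

```bash
python3 -m inch '[[5,0,0,0.5,0,0,0]]'|grep ft; python3 -m inch '[[5,0,0,0.5,0,0,0]]'|grep -E 'ft|ee'
```

```text
ft_force: [-0.2, 0.3, 5.6]
ee_pos: [0.5587, 0.026, 0.108]
ft_force: [-1.1, -1.1, 5.2]
```

```bash
python3 -m inch '[[5,0,0,0.5,0,0,0]]'|grep ft; python3 -m inch '[[5,0,0,0.4,0,0,0]]'|grep -E 'ft|ee'
```

```text
ft_force: [-1.0, -1.7, 6.7]
ee_pos: [0.5587, 0.026, 0.1071]
ft_force: [-0.5, -0.5, 5.2]
```

```bash
python3 -m inch '[[5,0,0,0.5,0,0,0]]'|grep ft; python3 -m inch '[[5,0,0,0.4,0,0,0]]'|grep -E 'ft|ee'
```

```text
ft_force: [-0.9, 0.7, 6.1]
ee_pos: [0.5587, 0.0261, 0.1062]
ft_force: [-1.5, 0.8, 5.4]
```

```bash
python3 -m inch '[[5,0,0,0.4,0,0,0]]'|grep -E 'ft|ee'
```

```text
ee_pos: [0.5587, 0.026, 0.1058]
ft_force: [-1.3, -0.2, 6.0]
```

```bash
python3 -m inch '[[5,0,0,0.4,0,0,0]]'|grep -E 'ft|ee'
```

```text
ee_pos: [0.5587, 0.026, 0.1054]
ft_force: [-1.0, 0.8, 5.7]
```

```bash
python3 -m inch '[[5,0,0,0.5,0,0,0]]'|grep ft; python3 -m inch '[[5,0,0,0.4,0,0,0]]'|grep -E 'ft|ee'
```

```text
ft_force: [-0.9, -0.4, 6.0]
ee_pos: [0.5588, 0.026, 0.1046]
ft_force: [-1.7, 0.8, 7.5]
```

```bash
python3 -m inch '[[5,0,0,0.4,0,0,0]]'|grep -E 'ft|ee'
```

```text
ee_pos: [0.5589, 0.0261, 0.1044]
ft_force: [-1.4, 0.7, 9.4]
```

```bash
python3 -m inch '[[5,0,0,0.4,0,0,0]]'|grep -E 'ft|ee'
```

```text
ee_pos: [0.5591, 0.0261, 0.1042]
ft_force: [-1.9, -0.3, 11.0]
```

The push is rising, so this is the floor. A little more to be sure.

```bash
python3 -m inch '[[5,0,0,0.4,0,0,0]]'|grep -E 'ft|ee'
```

```text
ee_pos: [0.5592, 0.026, 0.104]
ft_force: [-2.0, -0.5, 13.3]
```

```bash
python3 -m inch '[[5,0,0,0.3,0,0,0]]'|grep -E 'ft|ee'; python3 -m inch '[[5,0,0,0,0,0,0]]'|grep -E 'ft|ee'
```

```text
ee_pos: [0.5593, 0.0261, 0.1039]
ft_force: [-2.7, 1.1, 14.2]
ee_pos: [0.5593, 0.0261, 0.1039]
ft_force: [-1.9, -0.5, 12.8]
```

The rod is bottomed at about 15 N net push. Releasing slightly, leaving the fingers straddling the rod.

```bash
python3 -m inch '[[20,0,0,0,0,0,0],[20,0,0,0,0,0,0],[20,0,0,0,0,0,0],[20,0,0,0,0,0,0]]' 20; python3 - <<'E'
from h import *
for i in range(4): im,D=vision.camera('side'); s=arm.observe()
print(s['ee_pos'],s['ft_force'],s['opening'])
u,v=215,120
cv2.imwrite('pics/r1.png',cv2.resize(im[v:v+85,u:u+95,::-1],None,fx=7,fy=7,interpolation=cv2.INTER_CUBIC))
E
```

```text
time_s: 13.58
ee_pos: [0.5581, 0.0261, 0.1022]
tcp_rot: [-3.141, -0.0, 2.792]
ft_force: [-0.1, 1.3, -0.0]
opening: 0.0197
gripper_force: 0.0
[0.5582231  0.02607731 0.10231607] [-0.39191516 -0.0610732   0.18284207] 0.019754451596376087
```

View pics/r1.png

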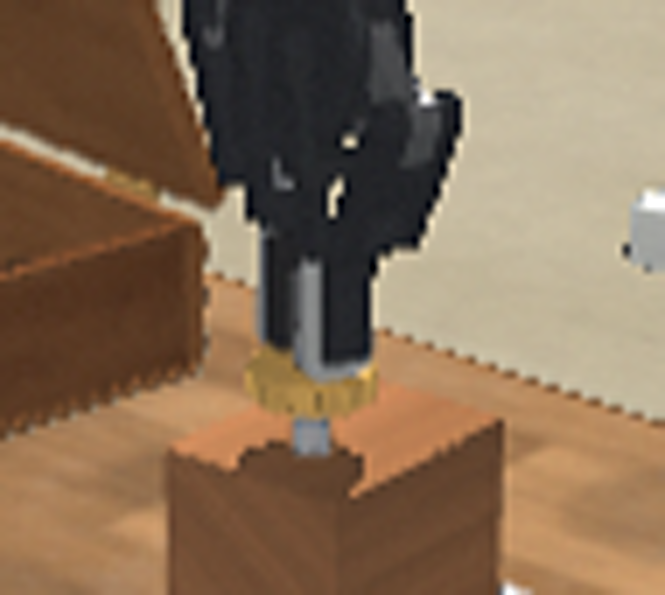

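The fingers straddle the rod just above the collar, which still sits about 14 mm above the block (collar centre ≈ (312,385) in the crop). Pushing it down.

```bash
python3 -m inch '[[20,0,0,1.5,0,0,0],[20,0,0,1.5,0,0,0],[20,0,0,1.5,0,0,0],[20,0,0,1.5,0,0,0]]'; python3 -m inch '[[20,0,0,1.5,0,0,0],[20,0,0,1.5,0,0,0],[20,0,0,1.5,0,0,0],[20,0,0,1.5,0,0,0]]'|grep -E 'ft|ee'
```

```text
time_s: 14.28
ee_pos: [0.5583, 0.0261, 0.0963]
tcp_rot: [3.141, 0.0, 2.792]
ft_force: [0.0, -0.0, 2.9]
opening: 0.0199
gripper_force: 1.1
ee_pos: [0.5583, 0.0261, 0.0903]
ft_force: [-0.0, 0.7, 3.9]
```

```bash
python3 -m inch '[[20,0,0,1,0,0,0],[20,0,0,1,0,0,0]]'|grep -E 'ft|ee'; python3 -m inch '[[20,0,0,0.7,0,0,0]]'|grep -E 'ft|ee'
```

```text
ee_pos: [0.5583, 0.0261, 0.0883]
ft_force: [-0.2, 1.1, 2.4]
ee_pos: [0.5583, 0.0261, 0.0876]
ft_force: [0.4, 0.0, 2.6]
```

```bash
python3 -m inch '[[20,0,0,0.7,0,0,0]]'|grep -E 'ft|ee'; python3 -m inch '[[20,0,0,0.6,0,0,0]]'|grep -E 'ft|ee'
```

```text
ee_pos: [0.5583, 0.0261, 0.087]
ft_force: [0.7, 0.9, 1.3]
ee_pos: [0.5583, 0.0261, 0.0864]
ft_force: [-0.1, 0.1, 2.2]
```

```bash
python3 -m inch '[[20,0,0,0.6,0,0,0]]'|grep -E 'ft|ee'; python3 -m inch '[[20,0,0,0.5,0,0,0]]'|grep -E 'ft|ee'
```

```text
ee_pos: [0.5583, 0.0261, 0.0858]
ft_force: [0.2, 0.3, 2.4]
ee_pos: [0.5582, 0.0261, 0.0852]
ft_force: [0.7, 1.3, 4.1]
```

```bash
python3 -m inch '[[20,0,0,0.5,0,0,0]]'|grep -E 'ft|ee'; python3 -m inch '[[20,0,0,0.4,0,0,0]]'|grep -E 'ft|ee'
```

```text
ee_pos: [0.5583, 0.0261, 0.0852]
ft_force: [-1.8, 1.8, 10.8]
ee_pos: [0.5583, 0.0261, 0.0852]
ft_force: [-3.9, 1.6, 14.7]
```

The collar has landed: z stopped at 0.0852 and the force rose. Retracting straight up.

```bash
python3 -m inch '[[20,0,0,-1.5,0,0,0],[24,0,0,-4,0,0,0],[30,0,0,-10,0,0,0],[30,0,0,-25,0,0,0],[30,0,0,-40,0,0,0],[30,0,0,-40,0,0,0],[30,0,0,0,0,0,0],[30,0,0,0,0,0,0]]'; python3 - <<'E'
from h import *
im,D=vision.camera('side')
print(arm.observe()['ft_force'])
u,v=170,100
cv2.imwrite('pics/f1.png',cv2.resize(im[v:v+140,u:u+190,::-1],None,fx=4,fy=4,interpolation=cv2.INTER_CUBIC))
c=lambda p:np.round((p-[u,v]+.5)*4-.5)
for z in(.075,.085,.129):print(z,c(proj('side',[.5582,.0261,z])))
E
```

```text
time_s: 16.9
ee_pos: [0.5579, 0.026, 0.2048]
tcp_rot: [-3.142, -0.0, 2.792]
ft_force: [0.8, 0.9, -0.6]
opening: 0.0302
gripper_force: 0.0
[-0.68787193 -0.81449036 -1.12881223]
0.075 [360. 335.]
0.085 [360. 317.]
0.129 [360. 240.]
```

View pics/f1.png

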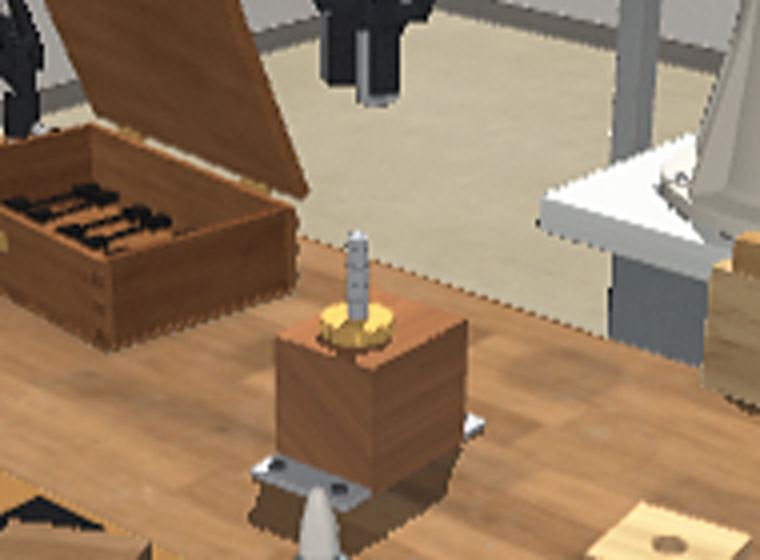

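The rod stands upright with its top at (358,236), the collar lies flush on the block at (357,325), and the gripper is clear above. Handing in.

```bash
python3 -c "
from station import order
print(order.close_job())"
```

```text
the job is handed in; nothing more can be done
None
```

The rod is standing bottomed in the bore, with its foot about 51 mm below the mouth and a peak push of about 15 N; the collar lies on the block's top, the gripper is clear, and I handed the job in at about 17 s.

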